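# Balance the tool carrier and hold it up level

### The arm

A 7-joint arm with a two-finger parallel gripper is mounted at the origin on a cart in front of the work surface, level with it; the furniture and walls round the work are solid. World frame = base frame: x ahead of the robot, y to its left, z up, the work surface at z = 0. Lengths are in m, angles in rad, forces in N, time in s.
With the tool pointing down it reaches from about 0.4 to 0.85 m from the base axis. Payload 10.4 kg.
Tool frame: the origin (TCP) lies at the very end of the fingers, on their centre line; the grasp point (between the pads) lies 19 mm behind it (grip_point_offset is the distance from the TCP to the grasp point, in m); z points along the fingers, y is the line along which they close (so a half turn about z gives the same grasp; the last joint's range is limited). The gripper opens to 87 mm and grips with 3 to 60 N. Pads are 19 mm wide; open, the fingers measure 117 mm over their backs; the gripper's body (75 mm by 190 mm) begins 51 mm behind the grasp point.
Start: joints at [-1.184, 0.332, -0.065, 1.46, 0.022, 1.35, -0.088], TCP at [0.249, 0.573, 0.198] pointing down, gripper open.
Joint ranges: [-2.6, 2.6], [-0.5, 2.12], [-1.47, 1.34], [0.16, 2.42], [-1.27, 4.41], [0.06, 2.06], [-2.6, 2.6]. Speed limits (rad/s): [2.22, 2.22, 2.79, 2.79, 3.14, 3.14, 3.14].

### API

Orientations are given as a unit quaternion [x, y, z, w].
In Python, from bench import * gives the robot as it stands.
- The arm moves only by the tool play_rows, never from a script. Its argument "increments" is text: rows parted by semicolons, each of 7 numbers parted by spaces: the turn, a rotation vector about the tool's x, y, z in rad, then the shift along the tool's x, y, z in m, then the opening, from 0 (shut) to 1 (fully open). A call has 1 to 8 rows; each row is the pose to reach, as a shift and turn from the pose commanded when the call began, along the tool's axes at that moment; what a row does not reach only later rows make up. A row lasts 1/10 s, in which the tool goes at most 50 mm and 8.59 degrees, less where a joint would pass 70% of its speed; a pose out of reach is approached as far as the arm can. A call with a gripper value outside its range is refused whole. The fingers move at their own pace and stop on an object; "grip_force" is the grip in N (left out, the last holds). Time passes only in rows, so rows that repeat a pose let the fingers close. It gives the time, the measured TCP pose, the force, the opening and the grip force at its end, in the units of the state.
- read_state(): the state, without advancing time (a new reading comes with each control period).
- camera(name): name is "side" or "top"; returns a dict with "color" (480x640x3 uint8, red, green, blue), "fx", "fy", "cx", "cy" (pixels), "k1" (the pictures are not rectified: a ray, as slopes to the right and down, at radius r is drawn at 1 + k1 r^2 times it, then the intrinsics apply), "camera_from_world" (4x4, takes a point from world to camera coordinates). Camera axes: x right, y down, z forward; pixel columns grow to the right and rows downward; lengths in m; the calibration is good to about 2 mm. A picture is of the moment at which its call begins. There is no depth.
- close_job(): hands the job in; it is judged then, once.
The state is a dict: "time": time; "joint_positions": joint angles; "joint_vel": joint speeds; "joint_torque": joint torques, N m; "ee_pos": TCP position; "eef_rot": TCP orientation; "ft_force": force on the tool from outside, world axes, zero at the start; "torque": the same for the moment, N m; "width": finger opening in m; "grip_force": force on a finger pad.
Only numpy, scipy, OpenCV 4.12 (cv2) and the standard library are available. Lean on these libraries where they do the work, as an engineer would, in place of code of your own. Each camera call takes 0.05 s, during which the arm holds its last target. There are 200 camera calls.

### The job

Hang the saddle holder astride the carrier's handle bar, on the side away from the terminal strip so that the load balances, and let go of it while the carrier still stands on the bench. Then take the carrier by the middle of its handle bar, lift it with everything in it about 10 cm straight up off the bench, keeping it level, and finish while still holding it there, level and still. Leave the other things on the bench alone.

Things in the scene. Friction and masses are not known exactly. Their poses are not given: they have to be found in the camera images.
- carrier: Loose grey open carrier, 0.42 kg empty: tray 130 (x) by 220 (y) mm, walls 40 high, 3 thick, floor 3, split by a cross wall at y = 0. Uprights 36 mm wide, 4 thick at y = +-108 carry a fixed handle bar along y, 16 wide, 20 tall, z = 130 to 150 (top), free space below it. Origin: centre of the underside, z up, y along the bar.
- carrier_grip (a point): Middle of the handle bar, centre of its section, 140 mm above the carrier's underside; axes as the carrier's. From y = -30 to 30 mm rubber panels on both faces make the bar 20 mm wide, its top flush; beyond them about 76 mm of bare bar on either side
- saddle: Loose grey plastic holder, 0.11 kg, an upside-down U, 78 (x) by 40 (y) by 85 mm: a bridge (z = 50 to 54) joins two legs with open pockets outside, 36 tall; the slot between the legs is 26 wide (x), 50 deep, runs along y, open below. Stands on its pockets. Symmetric, either way round will do. Origin: centre of underside, z up; hung on the bar it is 100 mm above the carrier's
- saddle_tab (a point): On the saddle's axis, 71 mm above its underside, in the upright grip tab on the bridge: 12 mm thick (x), 36 long (y), from z = 54 up to 85; pinch it here across x; axes as the saddle's
- terminal_strip: Row of eight terminals on a short rail, about 0.14 kg, 100 (x) by 44 (y) by 40 mm, lying in one compartment of the carrier (either one). Origin at the centre of its underside
- dust_cap: Small round dark cap, 30 mm across and 12 mm high, in the carrier's other compartment. Origin at the centre of its underside
- tape_roll: bystander: roll of tape, 67 mm across, 19 mm high, lying flat behind the carrier. Origin at the centre of its underside
- relay: bystander: small relay, 22 by 28 by 33 mm, standing at the back. Origin at the centre of its underside
- tape_measure: bystander: pocket tape measure, 66 by 86 by 31 mm, lying at the left. Origin near the centre of its underside
Mind the look-alikes: they are no part of the job. Leave any blue or purple look-alike of the terminal_strip alone.

How it is judged:
By the outcome, as a careful person would: the job done as asked, in the order asked, and still so for the second after the job is handed in, while the arm keeps its last pose, push and grip.
It also fails if it takes over 45 s, if anything falls off the work surface, if the arm or the gripper's body presses on something with over 40 N, if the wrist force passes 120 N, or if a joint passes its speed limit or range.

## Working session

There is one attempt and no reset: what is moved stays moved. The work goes in short steps, Python scripts to look and compute and a tool call to move; the robot and the scene stay as the last step left them, time stands still between calls to the robot, and variables do not carry over. Pictures are saved under pics/ and viewed, at most 10 in all, crops included, and the job is handed in when it is done.

Besides the shell and the picture viewer there is one more tool, called by a JSON object that holds its "api" and its "payload", one argument or row to a line. play_rows: Moves the arm, as the interface text tells. Its arguments: {"type":"object","properties":{"increments":{"type":"string"},"grip_force":{"type":"number"}},"required":["increments"]}

```bash
mkdir -p pics; ls
python3 - <<'E'
from bench import *
import cv2
s=read_state(); print({k:(np.round(v,4).tolist() if 0 else v) for k,v in s.items()})
for n in("top","side"):
    c=camera(n); cv2.imwrite(f"pics/{n}0.png",c["color"][:,:,::-1]); print(n,c["fx"],c["fy"],c["cx"],c["cy"],c["k1"],c["camera_from_world"])
E
```

```text
pics
{'time': 0.0, 'joint_positions': array([-1.183619  ,  0.33285962, -0.06469358,  1.46093842,  0.02156128,
        1.34988777, -0.0884897 ]), 'joint_vel': array([ 8.51178340e-04, -4.10247932e-04, -1.37546499e-03, -1.98596915e-03,
        2.17344615e-03, -2.33898225e-04, -4.55256292e-05]), 'joint_torque': array([ 7.37404371e-04, -6.23270631e+01,  2.50805245e-02, -3.89881253e+01,
       -6.12211623e-02,  3.99996678e-02,  1.78530636e-04]), 'ee_pos': array([0.24883369, 0.57287341, 0.19676297]), 'eef_rot': array([ 2.03449952e-01,  9.79085097e-01, -6.88059424e-04, -1.28094934e-04]), 'ft_force': array([ 0.23892857, -0.54859513,  0.25310668]), 'torque': array([-0.02032328,  0.0129527 , -0.02324131]), 'grip_force': 0.0, 'width': 0.08702803533012651}
top 502.3431738920906 502.3431738920906 320.0520548029886 245.4802683354665 0.049893830368942 [[-0.01018539 -0.99994629  0.00191865 -0.01605073]
 [-0.99188709  0.00986012 -0.12673899  0.55625583]
 [ 0.12671327 -0.00319397 -0.99193425  1.24537528]
 [ 0.          0.          0.          1.        ]]
side 619.195184215668 619.195184215668 318.4889092966794 248.9763522488119 -0.05486410462709101 [[-0.21951846 -0.97535859 -0.0220741   0.09461774]
 [-0.60525648  0.15389737 -0.78101229  0.45157703]
 [ 0.76516419 -0.15808612 -0.62412542  1.2884754 ]
 [ 0.          0.          0.          1.        ]]
```

View pics/top0.png

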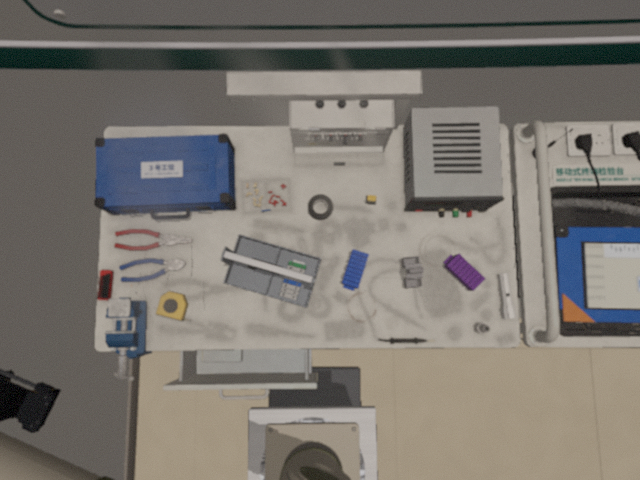

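View pics/side0.png

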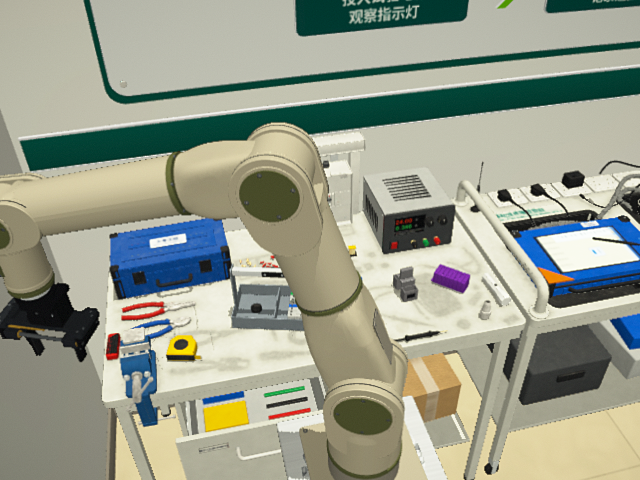

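The top view shows the carrier around (271,270) with its bar running from (225,255) to (315,278), the saddle at (411,272), and blue and purple decoys. The strip is in the right-hand compartment. The side view shows the dark cap in the left compartment, with part of the carrier hidden by the arm.

```bash
cat > h.py <<'E'
import numpy as np, cv2
from bench import *
def ray(c,u,v):
    K=np.array([[c["fx"],0,c["cx"]],[0,c["fy"],c["cy"]],[0,0,1]])
    p=cv2.undistortPoints(np.array([[[u,v]]],float),K,np.array([c["k1"],0,0,0,0]))[0,0]
    T=c["camera_from_world"]; R=T[:3,:3]
    return -R.T@T[:3,3], R.T@np.array([p[0],p[1],1])
def onz(c,u,v,z):
    o,d=ray(c,u,v); return o+d*(z-o[2])/d[2]
def proj(c,P):
    T=c["camera_from_world"]; q=T[:3,:3]@np.array(P)+T[:3,3]; x,y=q[:2]/q[2]; f=1+c["k1"]*(x*x+y*y)
    return np.array([c["cx"]+c["fx"]*x*f, c["cy"]+c["fy"]*y*f])
E
python3 - <<'E'
import cv2,numpy as np
a=cv2.imread("pics/top0.png")
x=cv2.resize(a[225:315,215:325],None,fx=5,fy=5,interpolation=cv2.INTER_CUBIC)
y=cv2.resize(a[250:295,395:430],None,fx=8,fy=8,interpolation=cv2.INTER_CUBIC)
o=np.zeros((450,550+240,3),np.uint8);o[:,:550]=x;o[:360,550:]=y[:,:240];cv2.imwrite("pics/crop.png",o)
s=cv2.imread("pics/side0.png");cv2.imwrite("pics/crops.png",np.hstack([cv2.resize(s[250:340,220:310],None,fx=5,fy=5,interpolation=2),cv2.resize(s[255:315,380:430],None,fx=6,fy=7.5,interpolation=2)]))
E
```

```text
(no output)
```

View pics/crop.png

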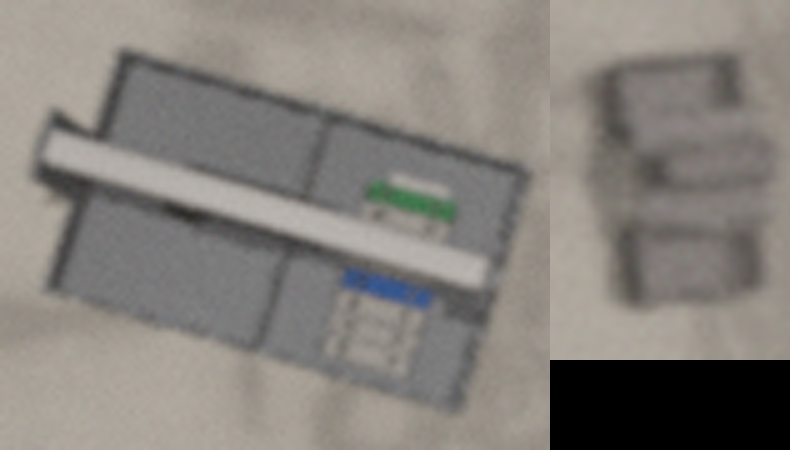

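View pics/crops.png

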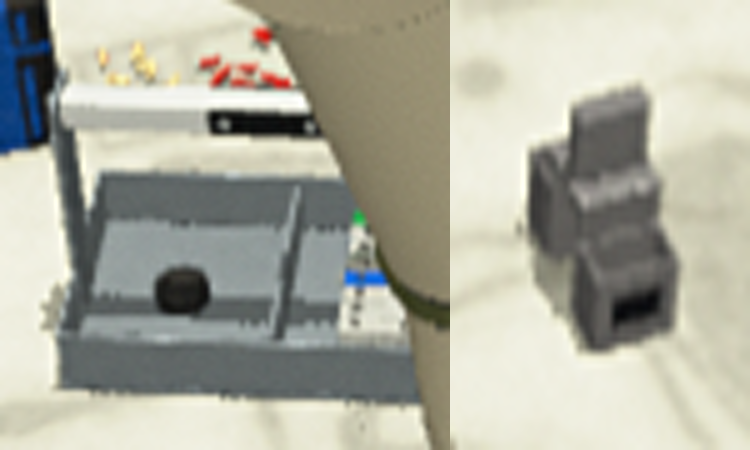

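The crop confirms the strip (green and blue terminals) in the right compartment and the cap in the left one. The bar's top centreline runs from about (45,148) to (487,272) in the 5x crop. The saddle tab is at about (715,168) in its 8x crop.

Run:
```python
from h import *
c=camera("top"); s=camera("side"); np.set_printoptions(precision=4,suppress=True)
im=cv2.cvtColor(c["color"],cv2.COLOR_RGB2GRAY).astype(int)[225:315,215:325]
# bar ends (z=.15)
L=onz(c,215+45/5-.4,225+148/5-.4,.15);R=onz(c,215+487/5-.4,225+272/5-.4,.15)
print("bar",L,R,np.linalg.norm(L-R),(L+R)/2,np.degrees(np.arctan2((L-R)[1],(L-R)[0])))
# bar mask
hsv=cv2.cvtColor(c["color"],cv2.COLOR_RGB2GRAY)
m=np.zeros_like(hsv);q=np.array([[224,250],[316,275],[312,284],[220,260]]);cv2.fillPoly(m,[q],1)
m&=(hsv>150).astype(np.uint8)
n,l,st,_=cv2.connectedComponentsWithStats(m);k=1+st[1:,4].argmax();p=np.argwhere(l==k)[:,::-1].astype(np.float32)
r=cv2.minAreaRect(p);print(r)
# tray rim corners z=.04
cor=[(122,52),(528,172),(460,410),(52,290)]
P=[onz(c,215+a/5-.4,225+b/5-.4,.04) for a,b in cor];print("tray",np.mean(P,0),[np.linalg.norm(P[i]-P[i-1]).round(4) for i in range(4)],np.degrees(np.arctan2(*(P[0]-P[1])[[1,0]])))
# strip: top blue/green ends
S=[onz(c,215+a/5-.4,225+b/5-.4,.04) for a,b in[(420,178),(368,370)]];print("strip ends",S)
# saddle
f=lambda u,v:(395+(u-550)/8-.45,250+v/8-.45)
Q=[onz(c,*f(*q),.036) for q in[(607,68),(737,58),(760,288),(627,303)]];print("pockets",np.mean(Q,0),[np.linalg.norm(Q[i]-Q[i-1]).round(4) for i in range(4)])
print("yaws",[np.degrees(np.arctan2(*(Q[a]-Q[b])[[1,0]])) for a,b in[(0,3),(1,2),(0,1),(3,2)]])
print("tab top z.085",onz(c,*f(718,165),.085))
g=lambda u,v:(380+(u-450)/6-.4,255+v/7.5-.4)
print("side tab top",onz(s,*g(609,95),.085), [onz(s,*g(*q),.085) for q in[(573,103),(645,88)]])
print("side bar left end", onz(s,220+60/5,250+87/5,.15))
```

```text
bar [0.5233 0.2017 0.15  ] [ 0.4639 -0.002   0.15  ] 0.2121316296419184 [0.4936 0.0998 0.15  ] 73.73074687745635
((267.83599853515625, 266.3479919433594), (90.51998901367188, 6.199999809265137), 16.260204315185547)
tray [0.4928 0.0985 0.04  ] [np.float64(0.1251), np.float64(0.2154), np.float64(0.1243), np.float64(0.2136)] 72.87648813728109
strip ends [array([0.5185, 0.033 , 0.04  ]), array([0.4222, 0.0595, 0.04  ])]
pockets [ 0.4864 -0.2512  0.036 ] [np.float64(0.0745), np.float64(0.0413), np.float64(0.073), np.float64(0.0421)]
yaws [np.float64(3.0249974604754932), np.float64(3.621206577142304), np.float64(93.87707060792515), np.float64(95.92239777182263)]
tab top z.085 [ 0.4869 -0.253   0.085 ]
side tab top [ 0.4908 -0.2552  0.085 ] [array([ 0.4906, -0.2383,  0.085 ]), array([ 0.4906, -0.272 ,  0.085 ])]
side bar left end [0.5262 0.1997 0.15  ]
```

```bash
cat >> h.py <<'E'
from scipy.spatial.transform import Rotation as Ro
def move(p,yaw):
    """tool increment from the present pose to TCP p, tool straight down, closing line at yaw deg (mod 180)"""
    s=read_state(); R=Ro.from_quat(s["eef_rot"])
    a=np.radians(yaw); best=None
    for k in(0,np.pi):
        y=np.array([np.cos(a+k),np.sin(a+k),0]); z=np.array([0,0,-1.]); x=np.cross(y,z)
        r=(R.inv()*Ro.from_matrix(np.c_[x,y,z])).as_rotvec()
        if best is None or np.linalg.norm(r)<np.linalg.norm(best): best=r
    print("inc",best.round(3),R.inv().apply(np.array(p)-s["ee_pos"]).round(4),"| at",s["ee_pos"].round(4),"t",round(s["time"],2),"w",s["width"].round(4),"F",s["ft_force"].round(2),"j",s["joint_positions"].round(2))
E
python3 - <<'E'
from h import *
move((.45,.25,.33),3.3)
E
```

```text
Traceback (most recent call last):
  File "h.py", line 22, in move
    print("inc",best.round(3),R.inv().apply(np.array(p)-s["ee_pos"]).round(4),"| at",s["ee_pos"].round(4),"t",round(s["time"],2),"w",s["width"].round(4),"F",s["ft_force"].round(2),"j",s["joint_positions"].round(2))
                                                                                                                                     ^^^^^^^^^^^^^^^^
AttributeError: 'float' object has no attribute 'round'
```

```bash
sed -i 's/s\["width"\].round(4)/round(s["width"],4)/' h.py
python3 - <<'E'
from h import *
move((.45,.25,.33),3.3)
E
```

```text
inc [-1.000e-03  0.000e+00  1.103e+00] [-0.3131 -0.2163 -0.1327] | at [0.2489 0.5731 0.1971] t 0.2 w 0.087 F [ 0.74 -0.49  0.56] j [-1.18  0.33 -0.06  1.46  0.02  1.35 -0.09]
```

{"api": "play_rows", "payload": {
  "increments": "0 0 0.1 -0.02 -0.01 -0.03 1;0 0 0.25 -0.06 -0.04 -0.06 1;0 0 0.4 -0.1 -0.07 -0.09 1;0 0 0.55 -0.14 -0.1 -0.11 1;0 0 0.7 -0.18 -0.13 -0.12 1;0 0 0.85 -0.22 -0.16 -0.13 1;0 0 1.0 -0.265 -0.19 -0.133 1;0 0 1.1 -0.305 -0.215 -0.133 1"
}}

```text
time: 1.0
ee_pos: [0.4312, 0.2719, 0.3306]
eef_rot: [0.687, 0.726, 0.001, -0.0]
ft_force: [1.2, 1.2, -0.3]
width: 0.0872
grip_force: 0.0
```

Run:
```python
from h import *
move((.487,-.2535,.30),3.3)
```

```text
inc [ 0.001 -0.001 -0.002] [-0.5277  0.0267  0.03  ] | at [0.4312 0.2719 0.3306] t 1.0 w 0.0872 F [ 1.2   1.2  -0.27] j [-0.89  0.03  0.25  1.54 -0.01  1.57 -0.59]
```

{"api": "play_rows", "payload": {
  "increments": "0 0 0 -0.05 0 0 1;0 0 0 -0.1 0.005 0 1;0 0 0 -0.15 0.01 0 1;0 0 0 -0.2 0.012 0 1;0 0 0 -0.25 0.014 0 1;0 0 0 -0.3 0.016 0 1;0 0 0 -0.35 0.016 0 1;0 0 0 -0.38 0.02 0 1"
}}

```text
time: 1.8
ee_pos: [0.4728, -0.1088, 0.3301]
eef_rot: [0.687, 0.727, 0.0, 0.0]
ft_force: [0.0, -0.0, 0.1]
width: 0.0872
grip_force: 0.0
```

{"api": "play_rows", "payload": {
  "increments": "0 0 0 -0.04 0 0 1;0 0 0 -0.08 0 0.01 1;0 0 0 -0.11 0 0.02 1;0 0 0 -0.13 0 0.03 1;0 0 0 -0.13 0 0.03 1;0 0 0 -0.13 0 0.03 1"
}}

```text
time: 2.4
ee_pos: [0.4813, -0.234, 0.2995]
eef_rot: [0.685, 0.728, -0.0, -0.0]
ft_force: [0.5, 1.0, -0.6]
width: 0.0873
grip_force: 0.0
```

Run:
```python
from h import *
move((.487,-.2535,.17),3.3)
c=camera("side");t=camera("top");v=np.hstack([cv2.resize(c["color"][200:320,340:470],None,fx=3,fy=3,interpolation=2),cv2.resize(t["color"][220:310,370:460],None,fx=4,fy=4,interpolation=2)])
cv2.imwrite("pics/a.png",v[:,:,::-1])
# exposed: tab in fresh view
for P in[(.487,-.2535,.085),(.487,-.2535,.0)]: print(proj(c,P),proj(t,P))
```

```text
inc [-0.001 -0.     0.003] [-0.0198  0.0046  0.1295] | at [ 0.4813 -0.234   0.2995] t 2.4 w 0.0873 F [ 0.52  0.99 -0.56] j [-0.4   0.1   0.84  1.56 -0.08  1.51  0.5 ]
[405.95854028 268.27162338] [415.74593527 270.13380771]
[403.89939262 291.79839391] [409.49623604 272.68467506]
```

View pics/a.png

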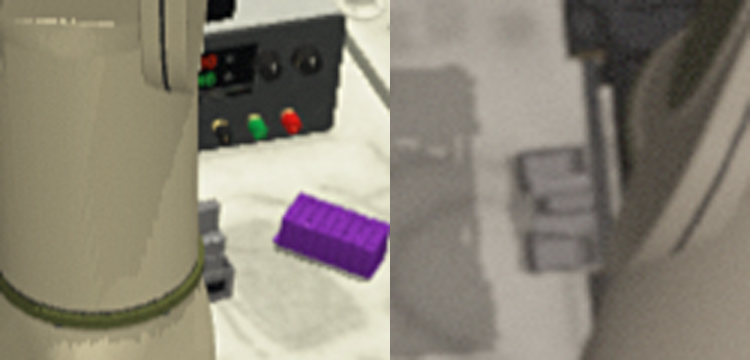

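The saddle stands undisturbed (around (555,210) in the combined view) with the gripper above it. Descending now, in steps.

{"api": "play_rows", "payload": {
  "increments": "0 0 0 -0.01 0.002 0.02 1;0 0 0 -0.02 0.005 0.06 1;0 0 0 -0.02 0.005 0.1 1;0 0 0 -0.02 0.005 0.14 1;0 0 0 -0.02 0.005 0.17 1;0 0 0 -0.02 0.005 0.19 1;0 0 0 -0.02 0.005 0.2 1;0 0 0 -0.02 0.005 0.2 1"
}}

```text
time: 3.3
ee_pos: [0.4877, -0.2528, 0.0992]
eef_rot: [0.685, 0.729, -0.0, -0.001]
ft_force: [-0.1, -0.8, 0.1]
width: 0.0872
grip_force: 0.0
```

Run:
```python
from h import *
move((.487,-.2535,.057),3.3)
```

```text
inc [-0.001 -0.001  0.005] [-0.0007 -0.0007  0.0422] | at [ 0.4877 -0.2528  0.0992] t 3.3 w 0.0872 F [-0.09 -0.8   0.05] j [-0.29  0.31  0.82  1.82 -0.25  1.12  0.67]
```

{"api": "play_rows", "payload": {
  "increments": "0 0 0 0 0 0.015 1;0 0 0 0 0 0.03 1;0 0 0 0 0 0.04 1;0 0 0 0 0 0.042 1;0 0 0 0 0 0.042 0.6;0 0 0 0 0 0.042 0.4;0 0 0 0 0 0.042 0.25;0 0 0 0 0 0.042 0.2",
  "grip_force": 10
}}

```text
time: 4.1
ee_pos: [0.488, -0.2539, 0.0581]
eef_rot: [0.685, 0.728, 0.0, 0.0]
ft_force: [0.9, -0.1, 0.3]
width: 0.0628
grip_force: 0.0
```

{"api": "play_rows", "payload": {
  "increments": "0 0 0 0 0 0 0.15;0 0 0 0 0 0 0.05;0 0 0 0 0 0 0;0 0 0 0 0 0 0;0 0 0 0 0 0 0",
  "grip_force": 20
}}

```text
time: 4.6
ee_pos: [0.4877, -0.2538, 0.0577]
eef_rot: [0.685, 0.728, 0.0, -0.0]
ft_force: [0.4, 0.2, -0.4]
width: 0.0231
grip_force: 0.0
```

{"api": "play_rows", "payload": {
  "increments": "0 0 0 0 0 0 0;0 0 0 0 0 0 0;0 0 0 0 0 0 0;0 0 0 0 0 0 0;0 0 0 0 0 0 0",
  "grip_force": 20
}}

```text
time: 5.1
ee_pos: [0.4876, -0.2538, 0.0576]
eef_rot: [0.685, 0.728, 0.0, -0.0]
ft_force: [0.4, 0.5, -0.9]
width: 0.0112
grip_force: 20.0
```

{"api": "play_rows", "payload": {
  "increments": "0 0 0 0 0 -0.01 0;0 0 0 0 0 -0.03 0;0 0 0 0 0 -0.06 0;0 0 0 0 0 -0.1 0;0 0 0 0 0 -0.14 0;0 0 0 0 0 -0.17 0;0 0 0 0 0 -0.19 0;0 0 0 0 0 -0.2 0"
}}

```text
time: 5.9
ee_pos: [0.4881, -0.2544, 0.2602]
eef_rot: [0.685, 0.728, 0.001, 0.001]
ft_force: [1.6, -0.6, -1.3]
width: 0.0112
grip_force: 20.0
```

Run:
```python
from h import *
move((.505,0.0,.26),-16.4)
c=camera("side");t=camera("top");v=np.hstack([cv2.resize(c["color"][150:300,340:490],None,fx=2.6,fy=2.6,interpolation=2),cv2.resize(t["color"][220:310,370:460],None,fx=390/90,fy=390/90,interpolation=2)])
cv2.imwrite("pics/b.png",v[:,:,::-1])
```

```text
inc [0.003 0.    0.347] [2.529e-01 3.220e-02 1.000e-04] | at [ 0.4881 -0.2544  0.2602] t 5.9 w 0.0112 F [ 1.62 -0.56 -1.33] j [-0.36  0.16  0.87  1.6  -0.13  1.43  0.58]
```

View pics/b.png

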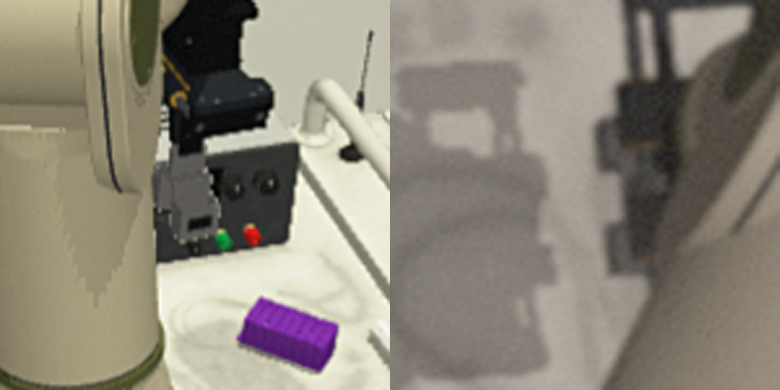

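The saddle is held upright, with its pockets level, at about (185,200) in the left half. Now carrying it across.

{"api": "play_rows", "payload": {
  "increments": "0 0 0.03 0.02 0.002 -0.005 0;0 0 0.08 0.055 0.007 -0.01 0;0 0 0.13 0.095 0.012 -0.01 0;0 0 0.18 0.135 0.017 -0.01 0;0 0 0.24 0.175 0.022 -0.01 0;0 0 0.3 0.215 0.027 -0.01 0;0 0 0.34 0.24 0.031 -0.01 0;0 0 0.347 0.253 0.032 -0.01 0"
}}

```text
time: 6.8
ee_pos: [0.5035, 0.0037, 0.2661]
eef_rot: [0.8, 0.6, -0.001, -0.001]
ft_force: [-0.6, -0.1, -1.5]
width: 0.0114
grip_force: 20.0
```

Run:
```python
from h import *
move((.5127,.1637,.25),-16.4)
```

```text
inc [-0.002  0.001  0.002] [ 0.1562 -0.036   0.016 ] | at [0.5035 0.0037 0.2661] t 6.8 w 0.0114 F [-0.63 -0.12 -1.51] j [-0.72  0.01  0.64  1.69 -0.01  1.44 -0.37]
```

{"api": "play_rows", "payload": {
  "increments": "0 0 0 0.02 -0.005 0 0;0 0 0 0.055 -0.013 0.005 0;0 0 0 0.095 -0.022 0.01 0;0 0 0 0.13 -0.03 0.015 0;0 0 0 0.15 -0.034 0.016 0;0 0 0 0.156 -0.036 0.016 0;0 0 0 0.156 -0.036 0.016 0;0 0 0 0.156 -0.036 0.016 0"
}}

```text
time: 7.6
ee_pos: [0.514, 0.1584, 0.2518]
eef_rot: [0.801, 0.598, -0.0, 0.0]
ft_force: [-0.4, -1.1, -0.7]
width: 0.0114
grip_force: 20.0
```

Run:
```python
from h import *
move((.5127,.1637,.22),-16.4)
c=camera("side");t=camera("top");v=np.hstack([cv2.resize(c["color"][160:340,210:390],None,fx=2.17,fy=2.17,interpolation=2)[:390,:390],cv2.resize(t["color"][220:320,215:330],None,fx=3.6,fy=3.9,interpolation=2)])
cv2.imwrite("pics/c.png",v[:,:,::-1])
```

```text
inc [ 0.     0.    -0.002] [ 0.0047 -0.0028  0.0318] | at [0.514  0.1584 0.2518] t 7.6 w 0.0114 F [-0.37 -1.11 -0.69] j [-0.86  0.11  0.52  1.63 -0.05  1.41 -0.62]
```

View pics/c.png

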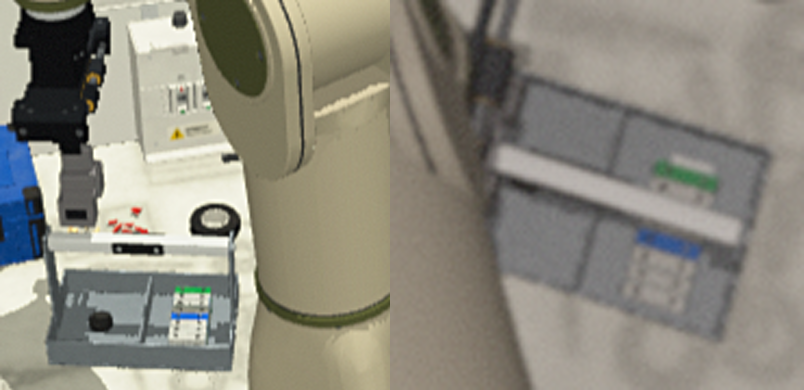

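The side view now shows the whole bar, from about (48,240) to (238,236) in the crop, with its black panel centred at (137,249). The saddle is above the bar's left part. I'll check the bar estimate against this view.

Run:
```python
from h import *
np.set_printoptions(precision=4,suppress=True)
c=camera("side");g=cv2.cvtColor(c["color"],cv2.COLOR_RGB2GRAY)
t=camera("top");gt=cv2.cvtColor(t["color"],cv2.COLOR_RGB2GRAY)
m=np.zeros_like(g);m[265:285,240:300]=1;m&=(g<70).astype(np.uint8)
n,l,st,ce=cv2.connectedComponentsWithStats(m);k=1+st[1:,4].argmax();print("panel px",st[k],ce[k])
o,d=ray(c,*ce[k]); print("panel centre at z .14",onz(c,*ce[k],.14))
C=np.array([.4935,.0985]);yv=np.array([np.cos(np.radians(73.6)),np.sin(np.radians(73.6))]);xv=np.array([yv[1],-yv[0]])
P=lambda x,y,z:np.r_[C+xv*x+yv*y,z]
print("pred panel",P(-.01,0,.14),proj(c,P(-.01,0,.14)))
for y in(.03,-.03,.05,-.06): print(y,proj(c,P(-.008,y,.13)),proj(c,P(-.008,y,.15)),proj(c,P(.008,y,.15)), )
for y in(.05,-.06):
    u=int(round(proj(c,P(0,y,.14))[0])); print(u,g[258:286,u])
for y in(0,.05,-.06):
    a,b=proj(t,P(-.008,y,.15)),proj(t,P(.008,y,.15));u=int(round((a+b)[0]/2));v0=int((a+b)[1]/2); print("top",a,b,u,v0-8,gt[v0-8:v0+9,u])
```

```text
panel px [262 272  23   5  87] [272.3448 274.2759]
panel centre at z .14 [0.4866 0.1033 0.14  ]
pred panel [0.4839 0.1013 0.14  ] [273.311  274.8198]
0.03 [261.9043 276.9732] [261.2715 270.973 ] [262.1348 266.8501]
-0.03 [285.4817 277.604 ] [285.0379 271.5923] [285.7149 267.453 ]
0.05 [254.0764 276.7627] [253.3812 270.7666] [254.306  266.6493]
-0.06 [297.3208 277.919 ] [296.9724 271.9018] [297.5554 267.7545]
254 [ 77  82 103 138 177 215 230 234 235 244 246 244 246 229 185 179 177 179
 202 221 228 231 227 217 209 200 160 109]
297 [248 236 187 153 150 180 175 143 164 227 246 243 242 244 231 188 182 180
 177 192 222 229 220 210 207 219 226 218]
top [267.3172 269.947 ] [269.3013 263.286 ] 268 258 [119 117 118 109  98 130 163 178 176 180 179 165 124  79  79  83  92]
top [246.5007 264.0555] [248.5201 257.4112] 248 252 [ 66  80  85  82  93 129 163 174 176 177 178 168 135  84  53  64  90]
top [292.3423 277.0392] [294.2843 270.3564] 293 265 [104 120 139 148 143 143 160 174 179 179 180 175 149 119 103  94  88]
```

{"api": "play_rows", "payload": {
  "increments": "0 0 -0.002 0.003 -0.001 0 0;0 0 -0.002 0.005 -0.003 0.005 0;0 0 -0.002 0.005 -0.003 0.015 0;0 0 -0.002 0.005 -0.003 0.025 0;0 0 -0.002 0.005 -0.003 0.03 0;0 0 -0.002 0.005 -0.003 0.03 0;0 0 -0.002 0.005 -0.003 0.03 0"
}}

```text
time: 8.5
ee_pos: [0.5122, 0.166, 0.2217]
eef_rot: [0.8, 0.6, -0.0, -0.0]
ft_force: [0.5, -0.1, 0.0]
width: 0.0113
grip_force: 20.0
```

Run:
```python
from h import *
move((.513,.1647,.157),-16.4)
```

```text
inc [-0.     0.     0.002] [-0.001   0.0011  0.0647] | at [0.5122 0.166  0.2217] t 8.5 w 0.0113 F [ 0.51 -0.13  0.05] j [-0.86  0.13  0.51  1.68 -0.06  1.35 -0.62]
```

{"api": "play_rows", "payload": {
  "increments": "0 0 0 -0.001 0.001 0.01 0;0 0 0 -0.001 0.001 0.02 0;0 0 0 -0.001 0.001 0.027 0;0 0 0 -0.001 0.001 0.034 0;0 0 0 -0.001 0.001 0.04 0;0 0 0 -0.001 0.001 0.04 0"
}}

```text
time: 9.1
ee_pos: [0.5124, 0.1647, 0.1808]
eef_rot: [0.8, 0.6, -0.001, -0.0]
ft_force: [-0.0, -0.2, -0.3]
width: 0.0113
grip_force: 20.0
```

Run:
```python
from h import *
move((.513,.1647,.158),-16.4)
```

```text
inc [-0.001  0.001  0.002] [0.0002 0.0006 0.0228] | at [0.5124 0.1647 0.1808] t 9.1 w 0.0113 F [-0.02 -0.16 -0.35] j [-0.86  0.15  0.51  1.74 -0.08  1.27 -0.61]
```

No side force, so the legs straddle the bar. Lowering to rest and releasing.

{"api": "play_rows", "payload": {
  "increments": "0 0 0 0 0 0.008 0;0 0 0 0 0 0.014 0;0 0 0 0 0 0.018 0;0 0 0 0 0 0.02 0;0 0 0 0 0 0.022 0;0 0 0 0 0 0.022 0"
}}

```text
time: 9.7
ee_pos: [0.5128, 0.1648, 0.1596]
eef_rot: [0.8, 0.6, -0.0, -0.0]
ft_force: [0.7, -0.4, -0.8]
width: 0.0114
grip_force: 20.0
```

{"api": "play_rows", "payload": {
  "increments": "0 0 0 0 0 0.001 0;0 0 0 0 0 0.0015 0;0 0 0 0 0 0.002 0;0 0 0 0 0 0.002 0"
}}

```text
time: 10.1
ee_pos: [0.5129, 0.1649, 0.1577]
eef_rot: [0.8, 0.6, 0.0, -0.0]
ft_force: [0.4, 1.2, -1.3]
width: 0.0117
grip_force: 20.0
```

{"api": "play_rows", "payload": {
  "increments": "0 0 0 0 0 0.0005 0.15;0 0 0 0 0 0.0005 0.2;0 0 0 0 0 0.0005 0.3;0 0 0 0 0 0.0005 0.5;0 0 0 0 0 0.0005 0.5;0 0 0 0 0 0.0005 0.5;0 0 0 0 0 0.0005 0.5;0 0 0 0 0 0.0005 0.5"
}}

```text
time: 10.9
ee_pos: [0.5129, 0.1649, 0.1572]
eef_rot: [0.8, 0.6, 0.0, -0.0]
ft_force: [0.4, 0.0, -0.4]
width: 0.0432
grip_force: 0.0
```

{"api": "play_rows", "payload": {
  "increments": "0 0 0 0 0 -0.01 0.5;0 0 0 0 0 -0.03 0.5;0 0 0 0 0 -0.05 0.6;0 0 0 0 0 -0.07 0.7;0 0 0 0 0 -0.085 0.8;0 0 0 0 0 -0.09 0.8"
}}

```text
time: 11.5
ee_pos: [0.5136, 0.1651, 0.2495]
eef_rot: [0.8, 0.6, 0.001, 0.0]
ft_force: [1.8, 0.5, 0.4]
width: 0.0661
grip_force: 0.0
```

Run:
```python
from h import *
move((.4938,.0995,.245),-16.4)
c=camera("side");t=camera("top");v=np.hstack([cv2.resize(c["color"][160:340,210:390],None,fx=2.17,fy=2.17,interpolation=2)[:390,:390],cv2.resize(t["color"][220:320,215:330],None,fx=3.6,fy=3.9,interpolation=2)])
cv2.imwrite("pics/d.png",v[:,:,::-1])
```

```text
inc [ 0.002 -0.002  0.002] [-0.0685 -0.0007  0.0043] | at [0.5136 0.1651 0.2495] t 11.5 w 0.0661 F [1.84 0.53 0.41] j [-0.87  0.11  0.52  1.64 -0.06  1.41 -0.63]
```

View pics/d.png

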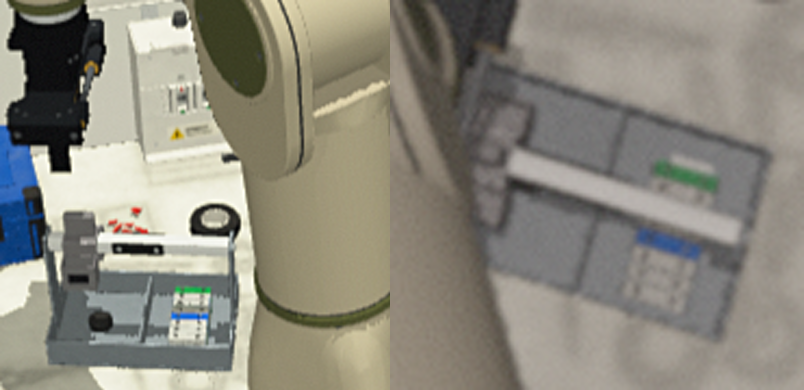

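The saddle hangs astride the bar on the left, free and upright, around (80,250) in the crop, and the cap and strip haven't moved. Now taking the bar.

{"api": "play_rows", "payload": {
  "increments": "0 0 0 -0.015 0 0 0.8;0 0 0.002 -0.04 0 0 0.8;0 0 0.002 -0.06 0 0 0.8;0 0 0.002 -0.068 -0.001 0.003 0.8;0 0 0.002 -0.068 -0.001 0.003 0.8;0 0 0.002 -0.068 -0.001 0.003 0.8"
}}

```text
time: 12.2
ee_pos: [0.4927, 0.1006, 0.244]
eef_rot: [0.8, 0.599, 0.0, -0.0]
ft_force: [0.4, 0.9, 0.6]
width: 0.0695
grip_force: 0.0
```

Run:
```python
from h import *
move((.4938,.0995,.121),-16.4)
```

```text
inc [-0.    -0.     0.001] [-0.0008  0.0014  0.123 ] | at [0.4927 0.1006 0.244 ] t 12.2 w 0.0695 F [0.41 0.93 0.56] j [-0.82  0.02  0.55  1.73 -0.01  1.39 -0.56]
```

{"api": "play_rows", "payload": {
  "increments": "0 0 0 -0.001 0.001 0.015 0.8;0 0 0 -0.001 0.001 0.04 0.8;0 0 0 -0.001 0.001 0.065 0.8;0 0 0 -0.001 0.001 0.09 0.8;0 0 0 -0.001 0.001 0.11 0.8;0 0 0 -0.001 0.001 0.12 0.8;0 0 0 -0.001 0.001 0.123 0.8;0 0 0 -0.001 0.001 0.123 0.6"
}}

```text
time: 13.0
ee_pos: [0.4938, 0.099, 0.1215]
eef_rot: [0.8, 0.599, 0.0, 0.0]
ft_force: [-0.0, -0.2, -0.4]
width: 0.0663
grip_force: 0.0
```

{"api": "play_rows", "payload": {
  "increments": "0 0 0 0 0 0 0.5;0 0 0 0 0 0 0.45;0 0 0 0 0 0 0.4;0 0 0 0 0 0 0.35;0 0 0 0 0 0 0.3;0 0 0 0 0 0 0.3;0 0 0 0 0 0 0.26;0 0 0 0 0 0 0.22",
  "grip_force": 10
}}

```text
time: 13.8
ee_pos: [0.4936, 0.0986, 0.1212]
eef_rot: [0.801, 0.599, 0.0, -0.0]
ft_force: [0.2, 0.3, 0.1]
width: 0.0217
grip_force: 0.0
```

{"api": "play_rows", "payload": {
  "increments": "0 0 0 0 0 0 0.1;0 0 0 0 0 0 0.05;0 0 0 0 0 0 0;0 0 0 0 0 0 0;0 0 0 0 0 0 0",
  "grip_force": 10
}}

```text
time: 14.3
ee_pos: [0.4937, 0.0986, 0.1213]
eef_rot: [0.801, 0.599, 0.0, 0.0]
ft_force: [1.9, -1.0, -0.8]
width: 0.0195
grip_force: 10.0
```

{"api": "play_rows", "payload": {
  "increments": "0 0 0 0 0 0 0;0 0 0 0 0 0 0;0 0 0 0 0 0 0",
  "grip_force": 60
}}

```text
time: 14.6
ee_pos: [0.4937, 0.0986, 0.1213]
eef_rot: [0.801, 0.599, 0.0, 0.0]
ft_force: [2.5, -0.2, -0.6]
width: 0.0179
grip_force: 60.0
```

{"api": "play_rows", "payload": {
  "increments": "0 0 0 0 0 -0.002 0;0 0 0 0 0 -0.005 0;0 0 0 0 0 -0.01 0;0 0 0 0 0 -0.016 0;0 0 0 0 0 -0.022 0;0 0 0 0 0 -0.027 0;0 0 0 0 0 -0.03 0;0 0 0 0 0 -0.03 0"
}}

```text
time: 15.4
ee_pos: [0.4938, 0.0987, 0.1517]
eef_rot: [0.801, 0.599, 0.0, 0.0]
ft_force: [0.6, -0.4, -5.8]
width: 0.0175
grip_force: 60.0
```

Run:
```python
from h import *
move((.4937,.0986,.2213),-16.4); s=read_state(); print(s["torque"].round(3),s["grip_force"])
```

```text
inc [ 0.001 -0.001  0.   ] [-0.0001 -0.     -0.0696] | at [0.4938 0.0987 0.1517] t 15.4 w 0.0175 F [ 0.58 -0.41 -5.8 ] j [-0.81  0.09  0.56  1.87 -0.05  1.2  -0.52]
[-0.037  0.051  0.009] 59.98792827129364
```

{"api": "play_rows", "payload": {
  "increments": "0 0 0 0 0 -0.004 0;0 0 0 0 0 -0.012 0;0 0 0 0 0 -0.024 0;0 0 0 0 0 -0.038 0;0 0 0 0 0 -0.051 0;0 0 0 0 0 -0.061 0;0 0 0 0 0 -0.067 0;0 0 0 0 0 -0.07 0"
}}

```text
time: 16.2
ee_pos: [0.4937, 0.0987, 0.2219]
eef_rot: [0.801, 0.599, 0.0, -0.0]
ft_force: [-0.3, 0.1, -5.6]
width: 0.018
grip_force: 60.0
```

{"api": "play_rows", "payload": {
  "increments": "0 0 0 0 0 0 0;0 0 0 0 0 0 0;0 0 0 0 0 0 0;0 0 0 0 0 0 0;0 0 0 0 0 0 0;0 0 0 0 0 0 0"
}}

```text
time: 16.8
ee_pos: [0.4935, 0.0986, 0.2211]
eef_rot: [0.801, 0.599, -0.0, -0.0]
ft_force: [-0.0, 0.2, -7.1]
width: 0.0181
grip_force: 60.0
```

Run:
```python
from h import *
move((.4937,.0986,.2213),-16.4); s=read_state(); print(s["torque"].round(3),s["grip_force"],abs(s["joint_vel"]).max())
c=camera("side");t=camera("top");v=np.hstack([cv2.resize(c["color"][160:340,210:390],None,fx=2.17,fy=2.17,interpolation=2)[:390,:390],cv2.resize(t["color"][220:320,215:330],None,fx=3.6,fy=3.9,interpolation=2)])
cv2.imwrite("pics/e.png",v[:,:,::-1])
```

```text
inc [-0.  0.  0.] [ 0.0001  0.0002 -0.0002] | at [0.4935 0.0986 0.2211] t 16.8 w 0.0181 F [-0.02  0.17 -7.15] j [-0.82  0.03  0.55  1.77 -0.02  1.35 -0.55]
[-0.07   0.025 -0.056] 59.98810887336731 0.0014924105174223216
```

View pics/e.png

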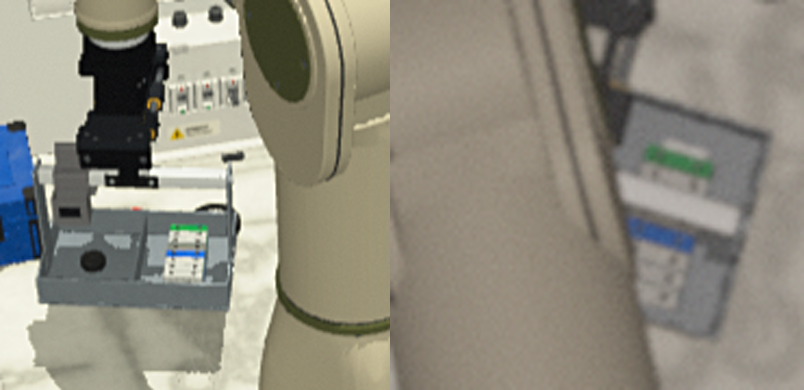

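The carrier hangs level about 10 cm up. Its front bottom edge runs from (40,303) to (230,308), the same slope as before the lift, and the saddle, cap and strip are in place.

```bash
python3 -c "
from bench import *
print(close_job())"
```

```text
the job is handed in; nothing more can be done
None
```

The saddle hangs on the bar on the side away from the terminal strip, and I handed the job in with the carrier held level and still about 10 cm above the bench (16.8 s on the robot clock); no verdict came back.

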